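Bring the blue colour bottle to the front of the carousel and hold it for uncapping

ROBOT

A 6-joint arm with a two-finger parallel gripper is mounted at the origin on the work surface; the furniture and walls round the work are solid. World frame = base frame: x ahead of the robot, y to its left, z up, the work surface at z = 0. Lengths are in m, angles in rad, forces in N, time in s.
With the tool pointing down it reaches from about 0.35 to 0.775 m from the base axis. Payload 5.5 kg.
Tool frame: the origin (TCP) lies midway between the tips of the shut fingers; the grasp point (between the pads) lies 19 mm behind it; z points along the fingers, y is the line along which they close (so a half turn about z gives the same grasp; the last joint's range is limited). The gripper opens to 85 mm and grips with 20 to 120 N. Pads are 22 mm wide; open, the fingers measure 114 mm over their backs; the gripper's body (76 mm by 85 mm) begins 54 mm behind the grasp point. The pads swing forward as they close: fully open they stand 13 mm farther back than shut.
Start: joints at [1.18, 0.313, 0.046, 1.304, 0, 1.431], TCP at [0.143, 0.557, 0.231] pointing down, gripper open.
Joint ranges: [-2.76, 2.76], [-0.86, 1.69], [-1.03, 1.26], [-2.2, 2.34], [-1.47, 1.5], [-3.14, 3.14]. Speed limits (rad/s): [2.57, 2.57, 3.14, 3.14, 3.14, 3.14].

INTERFACE

Orientations are given as a unit quaternion [w, x, y, z].
In Python, from workcell import env gives the robot as it stands. The module is installed in compiled form; this text tells all that it offers.
- The arm moves only by the tool carry_out, never from a script. Its argument "series" is a list of rows, each an object with "delta_rot": the turn, a rotation vector about the world's x, y, z normalised to -1 to 1, where 1 is 0.1 rad, a list of three; "travel": the shift along the world's x, y, z normalised to -1 to 1, where 1 is 0.025 m, a list of three; "fingers": the closure, from -1 (fully open) to 1 (shut). In form: [{"delta_rot": [ax, ay, az], "travel": [tx, ty, tz], "fingers": fingers}, ...]. A call has 1 to 5 rows; each row shifts and turns the commanded pose from where the row before left it; what a row does not reach is not made up. A row lasts 1/8 s, in which the tool goes at most 62.5 mm and 10.7 degrees, less where a joint would pass 70% of its speed; a pose out of reach is approached as far as the arm can. A call with a number of a shift or a turn outside -1 to 1 is refused whole. A call with a gripper value outside its range is refused whole. The fingers move at their own pace and stop on an object; "squeeze" is the grip in N (left out, the last holds). Time passes only in rows, so rows that do not move let the fingers close. It gives the time, the measured TCP pose, the force, the opening and the grip force at its end, in the units of the state.
- env.get_state(): the state, without advancing time (a new reading comes with each control period).
- env.read_camera(name): name is "scene" or "top" or "wrist"; returns a dict with "color" (384x512x3 uint8, red, green, blue), "fx", "fy", "cx", "cy" (pixels), "world_from_camera" (4x4, takes a point from camera to world coordinates); the wrist camera has in their place "hand_eye" (4x4, takes a point from camera to tool coordinates, whose origin is the TCP and whose axes are the flange's). Camera axes: x right, y up, looking along -z (the intrinsics and any distortion apply to the point x, -y, -z); pixel columns grow to the right and rows downward; lengths in m; the calibration is good to about 2 mm. A picture is of the moment at which its call begins: read the wrist's pose just before it. There is no depth.
- env.hand_in(): hands the job in; it is judged then, once.
The state is a dict: "clock": time; "joint_pos": joint angles; "qvel": joint speeds; "tau": joint torques, N m; "tcp_pos": TCP position; "orientation": TCP orientation; "wrist_force": force on the tool from outside, world axes, zero at the start; "ft_torque": the same for the moment, N m; "finger_gap": finger opening in m; "grip_force": force on a finger pad.
Only numpy, scipy, OpenCV 4.12 (cv2) and the standard library are available. Lean on these libraries where they do the work, as an engineer would, in place of code of your own. Each camera call takes 0.05 s, during which the arm holds its last target. There are 200 camera calls.

TASK

On the food-colour carousel the blue bottle with the black cap has been dropped back loosely and stands proud in its collar: press it down fully home so that it cannot lift out with its cap. Then turn the carousel until the blue bottle stands in the middle of the front opening of the black wire rail, leaving the other bottles standing in their collars and the brittle sugar basket beside the carousel where it is. Finish while gripping the wooden T-grip on top of its column, holding the carousel still with the blue bottle at the opening so that I can unscrew its cap.

Things in the scene. Friction and masses are not known exactly. Their poses are not given: they have to be found in the camera images.
- blue_cap (a point): centre of the flat end (21 mm wide) of the black cap of the blue dropper bottle, 33 mm diameter, 81 mm tall, 58 mm from the carousel's axis. It is 101 mm above the bench when the bottle is home, 110 to 115 mm at the start. The bottle only slides up and down in its collar, with a friction of about 5 N; a press ends firmly on the tray.
- blue_bottle (a joint): height of the blue bottle above its fully home position, m: 0 = home on the tray, 0.009 to 0.014 at the start, 0.018 at most
- carousel (a joint): angle of the turning white tray, rad, anticlockwise seen from above, 0 at the start; it turns endlessly both ways and light friction (0.03 N m) keeps it where it is left. The tray (158 mm diameter, upper face 20 mm above the bench) carries five grey collars, 20 mm tall, 58 mm from the axis, 72 degrees apart, round a steel column.
- turn_grip_mid (a point): centre of the wooden T-grip on top of the column, on the carousel's axis: a bar with rounded edges, 52 mm long, 16 mm thick, 24 mm tall, 130 to 154 mm above the bench. It turns with the tray. x runs along the bar and points away from the blue bottle (which stands 58 mm from the axis towards -x); y runs across the bar.
- turn_grip: the T-grip itself; the origin is the centre of its underside, 130 mm above the bench, axes as for turn_grip_mid
- front_place (a point): fixed point at the front of the carousel, 58 mm from its axis and 20 mm above the bench, in the middle of the opening of the rail: the axis of the blue bottle belongs over it
- foot: fixed aluminium foot of the carousel, 176 mm diameter, with a black wire rail (radius 85 mm, top 61 mm above the bench) round the tray; the rail is open over 72 degrees at the front, the body's -x direction, which looks roughly towards the robot. Origin on the axis at bench height
- carmine_bottle: dark red dropper bottle with a white cap, 33 mm diameter, 81 mm tall, loose in its collar on the tray; origin at the centre of its underside, z up
- green_bottle: green dropper bottle with a white cap, 33 mm diameter, 81 mm tall, loose in its collar; origin at the centre of its underside, z up
- yellow_bottle: yellow dropper bottle with a white cap, 38 mm diameter, 94 mm tall (top 114 mm above the bench), loose in its collar; origin at the centre of its underside, z up
- brown_bottle: dark brown dropper bottle with a red cap, 38 mm diameter, 94 mm tall (top 114 mm above the bench), loose in its collar; origin at the centre of its underside, z up
- ornament: bystander: brittle basket of amber sugar ribbons, about 125 mm wide, 93 mm tall, on a white slab; origin at the centre of its underside

How it is judged:
On the way, in this order (a step that is already met when the one before it is completed fails the run):
1. the blue bottle is pressed fully home in its collar (value of joint blue_bottle below 0.002 m), for 0.2 s.
2. the carousel is turned so that the blue bottle stands in the middle of the rail's front opening, still fully home (horizontal distance between blue_cap and front_place below 0.012 m and value of joint blue_bottle below 0.002 m), for 0.3 s.
At the end, for the whole second after the job is handed in: Through the last second the fingers grip the T-grip (over 5 N), the carousel is still (under 0.05 rad/s), the blue bottle's axis is within 12 mm of the middle of the front opening and within 2 mm of fully home; the other four stand upright (0.2 rad) in their collars (lifted under 10 mm) (all of step 2 and velocity of joint carousel between -0.05 and 0.05 rad/s and contact force between the fingers and turn_grip above 5 N and angle between each of carmine_bottle, green_bottle, yellow_bottle, brown_bottle's own z axis and vertical below 0.2 rad and z of each of carmine_bottle, green_bottle, yellow_bottle, brown_bottle in the frame of turn_grip_mid below -0.112 m); the arm keeps its last pose, push and grip.
It fails at once if another bottle of the carousel is tipped over or lifted out of its collar (angle between any of carmine_bottle, green_bottle, yellow_bottle, brown_bottle's own z axis and vertical above 0.6 rad or z of any of carmine_bottle, green_bottle, yellow_bottle, brown_bottle in the frame of turn_grip_mid above -0.095 m).
It fails at once if the sugar basket is shoved aside by more than 15 mm (distance of ornament from where it was at the start of the episode above 0.015 m).
It also fails if it takes over 58 s, if anything falls off the work surface, if the arm or the gripper's body presses on something with over 40 N, if the wrist force passes 120 N, or if a joint passes its speed limit or range.

## Working session

There is one attempt and no reset: what is moved stays moved. The work goes in short steps, Python scripts to look and compute and a tool call to move; the robot and the scene stay as the last step left them, time stands still between calls to the robot, and variables do not carry over. Pictures are saved under pics/ and viewed, at most 10 in all, crops included, and the job is handed in when it is done.

Besides the shell and the picture viewer there is one more tool, called after "Call:" as name([rows], argument=value, ...), one row to a line, values as JSON. carry_out: Moves the arm, as the interface text tells. Its arguments: {"type":"object","properties":{"series":{"type":"array","items":{"type":"object","properties":{"delta_rot":{"type":"array","items":{"type":"number"}},"travel":{"type":"array","items":{"type":"number"}},"fingers":{"type":"number"}}}},"squeeze":{"type":"number"}},"required":["series"]}

```bash
mkdir -p pics; cat > h.py <<'E'
import numpy as np,cv2,json
from workcell import env
def snap(n,tag):
    s=env.get_state();c=env.read_camera(n)
    cv2.imwrite(f'pics/{tag}.png',c['color'][:,:,::-1])
    d={k:np.asarray(v).tolist() for k,v in c.items() if k!='color'};d['tcp']=list(s['tcp_pos']);d['q']=list(s['orientation'])
    json.dump(d,open(f'pics/{tag}.json','w'));return d
def T(d):
    if 'world_from_camera' in d: return np.array(d['world_from_camera'])
    from scipy.spatial.transform import Rotation as R
    w,x,y,z=d['q'];M=np.eye(4);M[:3,:3]=R.from_quat([x,y,z,w]).as_matrix();M[:3,3]=d['tcp'];return M@np.array(d['hand_eye'])
def ray(tag,u,v):
    d=json.load(open(f'pics/{tag}.json'));M=T(d)
    r=M[:3,:3]@np.array([(u-d['cx'])/d['fx'],-(v-d['cy'])/d['fy'],-1]);return M[:3,3],r
def atz(tag,u,v,z):
    o,r=ray(tag,u,v);return o+r*(z-o[2])/r[2]
def tri(*obs):
    A=np.zeros((3,3));b=np.zeros(3)
    for t,u,v in obs:
        o,r=ray(t,u,v);r=r/np.linalg.norm(r);P=np.eye(3)-np.outer(r,r);A+=P;b+=P@o
    return np.linalg.solve(A,b)
E
python3 - <<'E'
from h import *
for n in('scene','top','wrist'):
    d=snap(n,n+'0');print(n,{k:np.round(v,3).tolist() for k,v in d.items()})
ims=[cv2.imread(f'pics/{n}0.png') for n in('scene','top')]
cv2.imwrite('pics/both.png',cv2.resize(np.vstack(ims),(400,600)) if 0 else np.hstack(ims)[:, :])
print(env.get_state())
E
```

```text
scene {'fx': 441.449, 'fy': 441.449, 'cx': 258.373, 'cy': 191.259, 'world_from_camera': [[0.781, 0.494, -0.382, 0.093], [-0.624, 0.626, -0.467, -0.24], [0.008, 0.603, 0.797, 0.828], [0.0, 0.0, 0.0, 1.0]], 'tcp': [0.143, 0.557, 0.23], 'q': [-0.0, 0.125, 0.992, -0.001]}
top {'fx': 353.71, 'fy': 353.71, 'cx': 251.814, 'cy': 190.205, 'world_from_camera': [[-0.015, 0.997, -0.072, 0.39], [-0.999, -0.013, 0.033, 0.196], [0.032, 0.073, 0.997, 0.957], [0.0, 0.0, 0.0, 1.0]], 'tcp': [0.143, 0.557, 0.23], 'q': [-0.0, 0.125, 0.992, -0.001]}
wrist {'fx': 336.055, 'fy': 336.055, 'cx': 257.237, 'cy': 193.117, 'hand_eye': [[0.001, 0.952, 0.307, 0.079], [1.0, -0.0, -0.002, 0.0], [-0.002, 0.307, -0.952, -0.144], [0.0, 0.0, 0.0, 1.0]], 'tcp': [0.143, 0.557, 0.23], 'q': [-0.0, 0.125, 0.992, -0.001]}
{'clock': 0.15, 'joint_pos': array([1.18038628e+00, 3.13805922e-01, 4.52489729e-02, 1.30361759e+00,
       2.19899695e-05, 1.43122616e+00]), 'qvel': array([ 0.00133329, -0.00265128,  0.00165227, -0.00091912,  0.00379609,
        0.00112644]), 'tau': array([ 2.05932687e-03, -4.81065524e+01,  2.98815125e+01,  1.39204334e-02,
       -1.76760846e-04, -1.46363595e-05]), 'tcp_pos': array([0.14256354, 0.5566492 , 0.23062992]), 'orientation': array([-1.91088193e-04,  1.25091362e-01,  9.92144988e-01, -6.62174410e-04]), 'wrist_force': array([-0.35367396, -0.14045757, -0.620262  ]), 'ft_torque': array([-0.04547535, -0.01457471,  0.03558167]), 'grip_force': 0.0, 'finger_gap': 0.08531094120947026}
```

View pics/scene0.png

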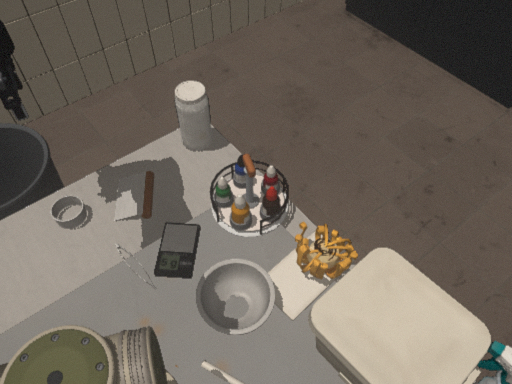

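View pics/top0.png

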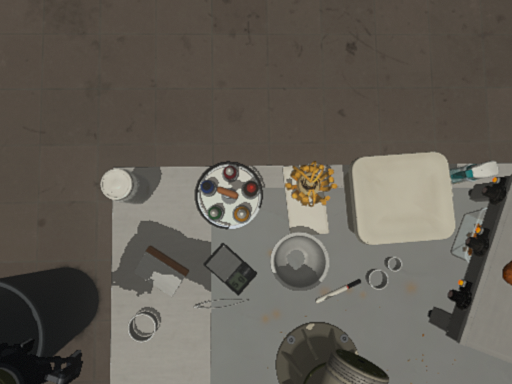

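```bash
python3 - <<'E'
from h import *
def crop(n,u,v,w,h,s):
    i=cv2.imread(f'pics/{n}.png')[v:v+h,u:u+w];i=cv2.convertScaleAbs(i,alpha=1.3);i=cv2.resize(i,None,fx=s,fy=s,interpolation=cv2.INTER_CUBIC)
    for k in range(0,w,10):cv2.putText(i,str(u+k),(k*s,8),0,.3,(0,255,255));cv2.line(i,(k*s,10),(k*s,16),(0,255,255))
    for k in range(0,h,10):cv2.putText(i,str(v+k),(0,k*s+3),0,.3,(0,255,255));cv2.line(i,(20,k*s),(26,k*s),(0,255,255))
    return i
a=crop('scene0',200,145,100,100,4);b=crop('top0',185,150,100,100,4)
cv2.imwrite('pics/c1.png',np.hstack([a,b]))
E
```

```text
(no output)
```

View pics/c1.png

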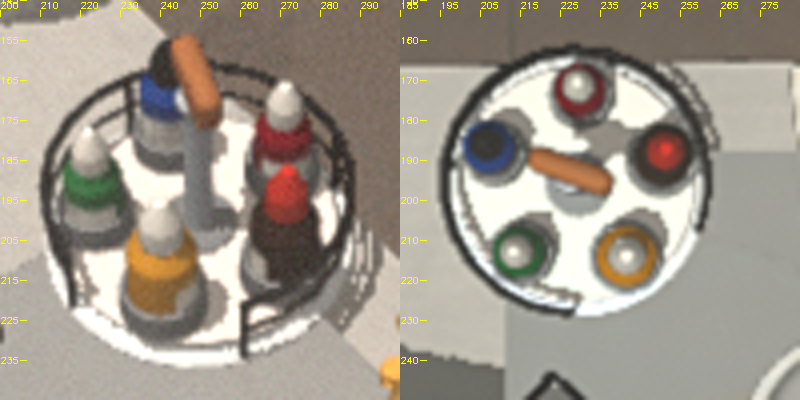

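```bash
python3 - <<'E'
from h import *
g=lambda x,y:('scene0',200+x/4,145+y/4)
t=lambda x,y:('top0',185+(x-400)/4,150+y/4)
print('grip',tri(g(196,80),t(569,170)),atz(*t(569,170),.15),atz(*g(196,78),.15))
print('blue',tri(g(162,52),t(487,145)),atz(*t(487,145),.112))
e1=tri(g(75,303),t(575,313));e2=tri(g(243,300),t(703,230));print('rail ends',e1,e2)
for e in (t(575,313),t(703,230)):print(atz(*e,.061),atz(*e,.0))
for p in (g(75,303),g(243,355),g(243,300)):print('s',atz(*p,.061),atz(*p,0.01))
for n,p,z in(('car',t(578,85),.095),('br',t(666,150),.11),('ye',t(627,255),.11),('gr',t(516,250),.095)):print(n,atz(*p,z))
for p in(t(530,157),t(608,183)):print('bar',atz(*p,.15))
print('orn', tri(('scene0',325,252),('top0',311,185)))
E
```

```text
grip [0.44533643 0.22521633 0.14472971] [0.44379407 0.22585515 0.15      ] [0.44463258 0.2218788  0.15      ]
blue [0.46251743 0.27603178 0.10895857] [0.46192469 0.27597412 0.112     ]
rail ends [0.35997353 0.22642488 0.01806425] [0.41172434 0.14429659 0.07003885]
[0.35954298 0.22626799 0.061     ] [0.35746902 0.22831288 0.        ]
[0.41053249 0.14477502 0.061     ] [0.41193031 0.14127121 0.        ]
s [0.34755187 0.20043479 0.061     ] [0.36450539 0.22971435 0.01      ]
s [0.3960638  0.12192352 0.061     ] [0.41624371 0.14598152 0.01      ]
s [0.41698203 0.14791938 0.061     ] [0.43855315 0.17370629 0.01      ]
car [0.49954103 0.22184542 0.095     ]
br [0.45774244 0.16902948 0.11      ]
ye [0.39515381 0.19327236 0.11      ]
gr [0.39927588 0.26044064 0.095     ]
bar [0.45151559 0.24798787 0.15      ]
bar [0.4360693  0.20371313 0.15      ]
orn [0.46852424 0.01280831 0.05772942]
```

Call:
carry_out([
  {"travel":[0.75,-0.66,0.1],"delta_rot":[0,0,-1],"fingers":1},
  {"travel":[0.75,-0.66,0.1],"delta_rot":[0,0,-1],"fingers":1},
  {"travel":[0.75,-0.66,0.1],"delta_rot":[0,0,-1],"fingers":1},
  {"travel":[0.75,-0.66,0.1],"delta_rot":[0,0,-1],"fingers":1},
  {"travel":[0.75,-0.66,0.1],"delta_rot":[0,0,-1],"fingers":1},
])

```text
clock: 0.78
tcp_pos: [0.2369, 0.4738, 0.2436]
orientation: [-0.0, 0.368, 0.93, -0.0]
wrist_force: [0.4, 0.6, 0.2]
finger_gap: -0.0003
grip_force: 0.0
```

Call:
carry_out([
  {"travel":[0.75,-0.66,0.1],"delta_rot":[0,0,-1],"fingers":1},
  {"travel":[0.75,-0.66,0.1],"delta_rot":[0,0,-1],"fingers":1},
  {"travel":[0.75,-0.66,0.1],"delta_rot":[0,0,-1],"fingers":1},
  {"travel":[0.75,-0.66,0.1],"delta_rot":[0,0,-1],"fingers":1},
  {"travel":[0.75,-0.66,0.1],"delta_rot":[0,0,-1],"fingers":1},
])

```text
clock: 1.4
tcp_pos: [0.3306, 0.3913, 0.2561]
orientation: [-0.0, 0.587, 0.81, -0.0]
wrist_force: [0.7, 0.4, 0.2]
finger_gap: -0.0001
grip_force: 0.0
```

Call:
carry_out([
  {"travel":[0.75,-0.66,0.1],"delta_rot":[0,0,-1],"fingers":1},
  {"travel":[0.75,-0.66,0.1],"delta_rot":[0,0,-1],"fingers":1},
  {"travel":[0.75,-0.66,0.1],"delta_rot":[0,0,-1],"fingers":1},
  {"travel":[0,0,0],"delta_rot":[0,0,-1],"fingers":1},
  {"travel":[0,0,0],"delta_rot":[0,0,-1],"fingers":1},
])

```text
clock: 2.02
tcp_pos: [0.3867, 0.3421, 0.2635]
orientation: [-0.0, 0.769, 0.639, -0.0]
wrist_force: [-0.3, 0.2, -0.5]
finger_gap: 0.0003
grip_force: 0.0
```

Call:
carry_out([
  {"travel":[1,-0.2,0],"delta_rot":[0,0,-0.8],"fingers":1},
  {"travel":[1,-0.2,0],"delta_rot":[0,0,-0.8],"fingers":1},
  {"travel":[0.8,0,0],"delta_rot":[0,0,0],"fingers":1},
  {"travel":[0,0,0],"delta_rot":[0,0,0],"fingers":1},
])

```text
clock: 2.52
tcp_pos: [0.4573, 0.3322, 0.263]
orientation: [-0.0, 0.817, 0.577, -0.0]
wrist_force: [-0.1, 0.5, -0.3]
finger_gap: 0.0
grip_force: 0.0
```

```bash
python3 - <<'E'
from h import *
snap('wrist','w1')
i=cv2.imread('pics/w1.png');cv2.imwrite('pics/w1b.png',cv2.convertScaleAbs(cv2.resize(i,(800,600),interpolation=cv2.INTER_CUBIC),alpha=1.3))
E
```

```text
(no output)
```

View pics/w1b.png

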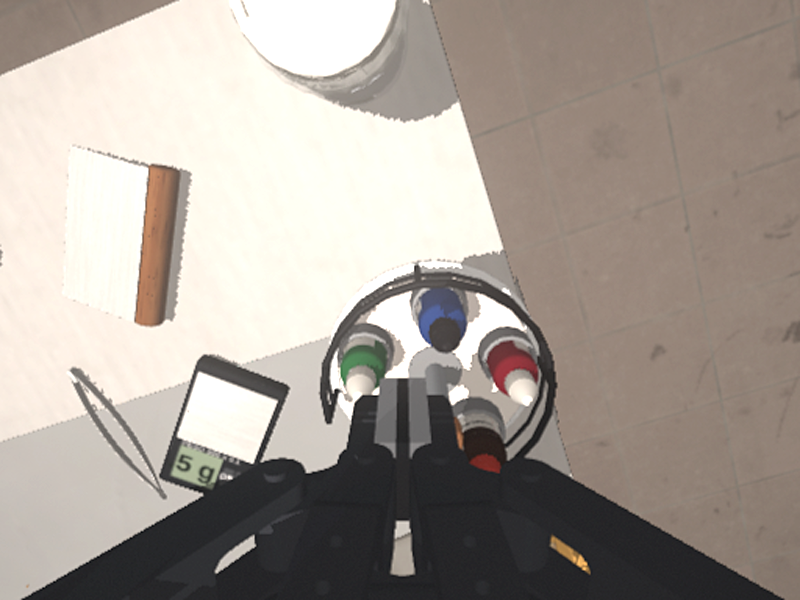

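```bash
python3 - <<'E'
from h import *
from scipy.optimize import least_squares
W=lambda x,y:('w1',x/1.5625,y/1.5625)
t=lambda x,y:('top0',185+(x-400)/4,150+y/4)
g=lambda x,y:('scene0',200+x/4,145+y/4)
b=W(445,336)
print('blue',tri(b,t(487,145)),tri(b,t(487,145),g(162,52)),atz(*b,.112))
pts=dict(blue=(tri(b,t(487,145)),0),green=(tri(W(359,384),t(516,250)),1),car=(tri(W(523,390),t(578,82)),4),
 ye=(atz(*t(627,255),.113),2),br=(tri(W(486,464),t(666,150)),3))
for k,v in pts.items():print(k,v[0])
P=np.array([v[0][:2] for v in pts.values()]);n=np.array([v[1] for v in pts.values()])
f=lambda p:(P-(np.array(p[:2])+.058*np.c_[np.cos(p[2]+n*np.radians(72)),np.sin(p[2]+n*np.radians(72))])).ravel()
s=least_squares(f,[.444,.224,1.23]);print('axis',s.x,np.degrees(s.x[2]),s.fun.round(4))
print('railend left',atz(*W(331,416),0.0),tri(W(327,393),t(575,313)), atz(*W(327,393),.061))
E
```

```text
blue [0.46565437 0.27805309 0.08573927] [0.46600091 0.28055721 0.09911371] [0.46848385 0.28819457 0.112     ]
blue [0.46565437 0.27805309 0.08573927]
green [0.39971592 0.26141576 0.07998567]
car [0.50383596 0.22202872 0.08452754]
ye [0.39513556 0.19328286 0.113     ]
br [0.46210112 0.16759398 0.07542873]
axis [0.44528859 0.22447488 1.20817795] 69.22349761305551 [-0.0002 -0.0007 -0.0004  0.0006  0.0006  0.0004 -0.0016  0.0006  0.0016
 -0.0009]
railend left [0.34530161 0.20479284 0.        ] [0.35555806 0.22938025 0.00883145] [0.37039961 0.25380214 0.061     ]
```

```bash
python3 - <<'E'
from h import *
def proj(tag,p):
    d=json.load(open(f'pics/{tag}.json'));q=np.linalg.inv(T(d))@np.r_[p,1];return d['cx']+d['fx']*q[0]/-q[2],d['cy']-d['fy']*q[1]/-q[2]
d=json.load(open('pics/w1.json'));print(d)
print(np.array(proj('w1',d['tcp']))*1.5625)
for n,p in dict(cap=(.462,.2755,.112),grip=(.4445,.2245,.154),car=(.5025,.222,.101),green=(.3993,.260,.101)).items():print(n,np.array(proj('w1',p))*1.5625,proj('scene0',p))
E
```

```text
{'fx': 336.05456114351784, 'fy': 336.05456114351784, 'cx': 257.23665361584136, 'cy': 193.11719161615807, 'hand_eye': [[0.0007446242259970086, 0.9516891469452817, 0.3070622300468153, 0.07909109351356791], [0.999999008865114, -0.001075561600980515, 0.0009085351021774538, -0.00029185915750290503], [0.001194907340110889, 0.30706124918947975, -0.9516890045821923, -0.1436261422155275], [0.0, 0.0, 0.0, 1.0]], 'tcp': [0.45728316879059877, 0.3322260090998452, 0.26301410169347805], 'q': [-1.805599857099703e-05, 0.8169160780035609, 0.576756350432972, -0.0004831236898135025]}
[403.25200753 403.4153129 ]
cap [441.35003507 357.55480329] (np.float64(240.23684467716035), np.float64(157.33310122783138))
grip [445.26924252 475.4076617 ] (np.float64(248.1306733555603), np.float64(162.4577796786792))
car [524.84368028 402.72042577] (np.float64(270.3427662595253), np.float64(166.63752627328196))
green [356.13549375 400.72580788] (np.float64(221.1077855374328), np.float64(178.97067129796568))
```

Call:
carry_out([
  {"travel":[0.05,-0.43,-0.9],"fingers":1},
  {"travel":[0.05,-0.43,-0.9],"fingers":1},
  {"travel":[0.05,-0.43,-0.9],"fingers":1},
  {"travel":[0.05,-0.43,-0.9],"fingers":1},
  {"travel":[0.05,-0.43,-0.9],"fingers":1},
])

```text
invalid input
```

Call:
carry_out([
  {"travel":[0,0,0],"fingers":1},
  {"travel":[0,0,-0.6],"fingers":1},
  {"travel":[0,0,0],"fingers":1},
])

```text
invalid input
```

```bash
python3 - <<'E'
from h import *
snap('wrist','w2');snap('scene','s2')
a=cv2.resize(cv2.imread('pics/w2.png')[140:340,160:360],(400,400),interpolation=cv2.INTER_CUBIC)
b=cv2.resize(cv2.imread('pics/s2.png')[110:210,200:300],(400,400),interpolation=cv2.INTER_CUBIC)
cv2.imwrite('pics/c2.png',cv2.convertScaleAbs(np.hstack([a,b]),alpha=1.3))
d=json.load(open('pics/s2.json'));q=np.linalg.inv(T(d))@np.r_[d['tcp'],1]
u,v=d['cx']+d['fx']*q[0]/-q[2],d['cy']-d['fy']*q[1]/-q[2];print(d['tcp'],u,v,'crop',400+4*(u-200),4*(v-110))
E
```

```text
[0.4558486350471573, 0.33234069549633793, 0.2633918873484081] 218.0585157995592 89.62804177812681 crop 472.23406319823675 -81.48783288749274
```

View pics/c2.png

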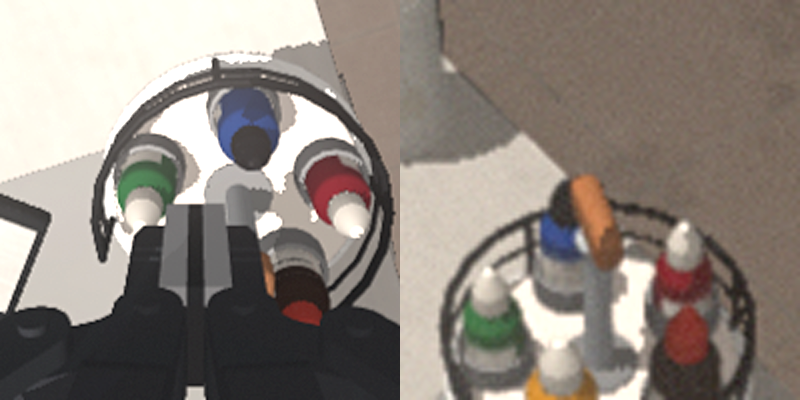

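Call:
carry_out([
  {"travel":[0.05,-0.43,-0.9],"delta_rot":[0,0,0],"fingers":1},
  {"travel":[0.05,-0.43,-0.9],"delta_rot":[0,0,0],"fingers":1},
  {"travel":[0.05,-0.43,-0.9],"delta_rot":[0,0,0],"fingers":1},
  {"travel":[0.05,-0.43,-0.9],"delta_rot":[0,0,0],"fingers":1},
  {"travel":[0.1,-0.43,-0.9],"delta_rot":[0,0,0],"fingers":1},
])

```text
clock: 3.3
tcp_pos: [0.4629, 0.2787, 0.151]
orientation: [-0.0, 0.816, 0.578, 0.0]
wrist_force: [0.5, -0.5, 0.4]
finger_gap: 0.0002
grip_force: 0.0
```

Call:
carry_out([
  {"travel":[0,0,0],"delta_rot":[0,0,0],"fingers":1},
  {"travel":[0,0,-0.6],"delta_rot":[0,0,0],"fingers":1},
  {"travel":[0,0,0],"delta_rot":[0,0,0],"fingers":1},
])

```text
clock: 3.68
tcp_pos: [0.4633, 0.2791, 0.1358]
orientation: [-0.0, 0.816, 0.578, -0.0]
wrist_force: [-0.8, 0.2, -0.2]
finger_gap: -0.0001
grip_force: 0.0
```

```bash
python3 - <<'E'
from h import *
snap('wrist','w2');snap('scene','s2')
a=cv2.resize(cv2.imread('pics/w2.png')[140:340,160:360],(400,400),interpolation=cv2.INTER_CUBIC)
b=cv2.resize(cv2.imread('pics/s2.png')[110:210,200:300],(400,400),interpolation=cv2.INTER_CUBIC)
cv2.imwrite('pics/c3.png',cv2.convertScaleAbs(np.hstack([a,b]),alpha=1.3))
d=json.load(open('pics/s2.json'));q=np.linalg.inv(T(d))@np.r_[d['tcp'],1]
u,v=d['cx']+d['fx']*q[0]/-q[2],d['cy']-d['fy']*q[1]/-q[2];print(d['tcp'],u,v,'crop',400+4*(u-200),4*(v-110))
E
```

```text
[0.46363260951903557, 0.27917289150708186, 0.13629236742985945] 239.52088503603142 148.33469247675768 crop 558.0835401441257 153.33876990703072
```

View pics/c3.png

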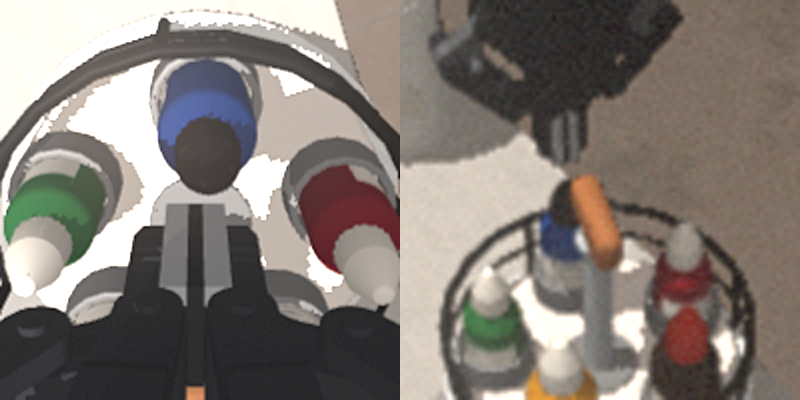

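```bash
python3 - <<'E'
from h import *
def proj(tag,p):
    d=json.load(open(f'pics/{tag}.json'));q=np.linalg.inv(T(d))@np.r_[p,1];return np.array([d['cx']+d['fx']*q[0]/-q[2],d['cy']-d['fy']*q[1]/-q[2]])
d=json.load(open('pics/w2.json'));t=np.array(d['tcp']);x=np.array([.333,.943,0]);y=np.array([.943,-.333,0])
f=lambda p:(proj('w2',p)-[160,140])*2
for a in(-.011,0,.011):print('tip',a,f(t+a*x),f(t+a*x+.0145*y))
for z in(.101,.111,.115):
    p=atz('w2',160+208/2,140+156/2,z);print(z,p,(p-t)@x,(p-t)@y)
print(tri(('w2',264,218),('w1',445/1.5625,336/1.5625)))
E
```

```text
tip -0.011 [196.08696027 276.50130988] [255.39437519 276.60876698]
tip 0 [196.16142194 236.37612126] [256.71572227 236.48029359]
tip 0.011 [196.23908136 194.52776442] [258.09382233 194.62826769]
0.101 [0.46868949 0.28415225 0.101     ] 0.006566755435497964 0.0033895357037694754
0.111 [0.46985496 0.28805726 0.111     ] 0.01063728120921183 0.003188208353534038
0.115 [0.47032115 0.28961926 0.115     ] 0.012265491518697328 0.003107677413439857
[0.46744167 0.27989203 0.09075482]
```

```bash
python3 - <<'E'
from h import *
def proj(tag,p):
    d=json.load(open(f'pics/{tag}.json'));q=np.linalg.inv(T(d))@np.r_[p,1];return np.array([d['cx']+d['fx']*q[0]/-q[2],d['cy']-d['fy']*q[1]/-q[2]])
for c in((.463,.2765,.112),(.4665,.284,.108),(.469,.288,.111)):
    c=np.array(c);r=[c+.0105*np.array([np.cos(a),np.sin(a),0]) for a in np.linspace(0,6.28,60)]
    S=np.array([(proj('scene0',p)-[200,145])*4 for p in r]);U=np.array([(proj('top0',p)-[185,150])*4+[400,0] for p in r]);V=np.array([(proj('w2',p)-[160,140])*2 for p in r])
    print(c,'scene',S.min(0),S.max(0),'top',U.min(0),U.max(0),'w2',V.min(0),V.max(0))
ax=np.array([.4447,.2245,.154])
print('bar end',(proj('w2',ax+.026*np.array([.35,.937,0]))-[160,140])*2)
b=cv2.imread('pics/top0.png').astype(int)
m=(b[175:200,195:220].sum(2)<150);ys,xs=np.nonzero(m);print('dark top',xs.min()+195,xs.max()+195,ys.min()+175,ys.max()+175,xs.mean()+195,ys.mean()+175,m.sum())
m=(b[:,:,2]>1.5*b[:,:,0])&(b[:,:,2]>90);ys,xs=np.nonzero(m[185:205,210:245]);print('bar',xs.mean()+210,ys.mean()+185,xs.min()+210,xs.max()+210,ys.min()+185,ys.max()+185)
E
```

```text
[0.463  0.2765 0.112 ] scene [141.86594448  32.90166524] [180.75204111  62.06977499] top [468.46007025 125.71170882] [503.74071032 160.73821257] w2 [159.92614593 166.65738918] [236.47120837 236.11696299]
[0.4665 0.284  0.108 ] scene [138.99169674  26.84561895] [177.55379164  55.6882061 ] top [456.59723344 120.70714184] [491.72153522 155.55966614] w2 [163.12458179 132.83418949] [239.14503683 202.98226219]
[0.469 0.288 0.111] scene [138.07962721  16.79611351] [176.62466237  45.4924905 ] top [449.27169475 116.12369523] [484.52402991 151.08921878] w2 [166.1811337  120.43280126] [243.99228916 192.63769067]
bar end [200.79209444 399.35999434]
dark top 196 211 175 199 203.49494949494948 185.010101010101 99
bar 227.2734375 192.359375 217 237 187 198
```

Call:
carry_out([
  {"travel":[0.09,0.07,-0.3],"delta_rot":[0,0,0],"fingers":1},
  {"travel":[0,0,-0.25],"delta_rot":[0,0,0],"fingers":1},
  {"travel":[0,0,-0.12],"delta_rot":[0,0,0],"fingers":1},
  {"travel":[0,0,-0.12],"delta_rot":[0,0,0],"fingers":1},
  {"travel":[0,0,0],"delta_rot":[0,0,0],"fingers":1},
])

```text
clock: 4.4
tcp_pos: [0.4661, 0.2805, 0.1163]
orientation: [-0.0, 0.817, 0.577, -0.0]
wrist_force: [0.5, -0.4, -0.1]
finger_gap: 0.0002
grip_force: 0.0
```

Call:
carry_out([
  {"travel":[0,0,-0.12],"delta_rot":[0,0,0],"fingers":1},
  {"travel":[0,0,-0.08],"delta_rot":[0,0,0],"fingers":1},
  {"travel":[0,0,0],"delta_rot":[0,0,0],"fingers":1},
])

```text
clock: 4.78
tcp_pos: [0.4661, 0.2805, 0.1114]
orientation: [0.0, 0.817, 0.577, -0.0]
wrist_force: [-0.1, -0.2, 0.1]
finger_gap: 0.0004
grip_force: 0.0
```

Call:
carry_out([
  {"travel":[0,0,-0.08],"delta_rot":[0,0,0],"fingers":1},
  {"travel":[0,0,-0.08],"delta_rot":[0,0,0],"fingers":1},
  {"travel":[0,0,0],"delta_rot":[0,0,0],"fingers":1},
])

```text
clock: 5.15
tcp_pos: [0.4665, 0.2806, 0.1078]
orientation: [0.0, 0.817, 0.577, 0.0]
wrist_force: [0.5, -0.4, 4.1]
finger_gap: -0.0001
grip_force: 1.8
```

Call:
carry_out([
  {"travel":[0,0,-0.08],"delta_rot":[0,0,0],"fingers":1},
  {"travel":[0,0,0],"delta_rot":[0,0,0],"fingers":1},
])

```text
clock: 5.4
tcp_pos: [0.4665, 0.2806, 0.1056]
orientation: [0.0, 0.817, 0.577, 0.0]
wrist_force: [0.9, 0.0, 3.7]
finger_gap: -0.0
grip_force: 1.7
```

Call:
carry_out([
  {"travel":[0,0,-0.08],"delta_rot":[0,0,0],"fingers":1},
  {"travel":[0,0,-0.08],"delta_rot":[0,0,0],"fingers":1},
  {"travel":[0,0,0],"delta_rot":[0,0,0],"fingers":1},
])

```text
clock: 5.78
tcp_pos: [0.4663, 0.2806, 0.1013]
orientation: [-0.0, 0.817, 0.577, 0.0]
wrist_force: [0.5, -0.7, 3.2]
finger_gap: 0.0
grip_force: 1.2
```

Call:
carry_out([
  {"travel":[0,0,-0.06],"delta_rot":[0,0,0],"fingers":1},
  {"travel":[0,0,0],"delta_rot":[0,0,0],"fingers":1},
  {"travel":[0,0,0],"delta_rot":[0,0,0],"fingers":1},
])

```text
clock: 6.15
tcp_pos: [0.4668, 0.2806, 0.1011]
orientation: [0.0, 0.817, 0.577, 0.001]
wrist_force: [-0.8, -1.1, 10.2]
finger_gap: -0.0001
grip_force: 5.1
```

Call:
carry_out([
  {"travel":[0,0,-0.06],"delta_rot":[0,0,0],"fingers":1},
  {"travel":[0,0,0],"delta_rot":[0,0,0],"fingers":1},
  {"travel":[0,0,0],"delta_rot":[0,0,0],"fingers":1},
])

```text
clock: 6.52
tcp_pos: [0.4675, 0.2805, 0.101]
orientation: [0.001, 0.817, 0.577, 0.002]
wrist_force: [-3.1, -3.9, 17.9]
finger_gap: -0.0001
grip_force: 9.0
```

Call:
carry_out([
  {"travel":[0,0,0.5],"delta_rot":[0,0,0],"fingers":1},
  {"travel":[0,0,1],"delta_rot":[0,0,0],"fingers":1},
  {"travel":[0,0,1],"delta_rot":[0,0,0],"fingers":-1},
  {"travel":[0,0,1],"delta_rot":[0,0,0],"fingers":-1},
  {"travel":[0,0,1],"delta_rot":[0,0,0],"fingers":-1},
])

```text
clock: 7.15
tcp_pos: [0.4656, 0.2805, 0.2112]
orientation: [-0.0, 0.816, 0.577, -0.001]
wrist_force: [0.3, 1.2, 0.5]
finger_gap: 0.0542
grip_force: 0.0
```

Call:
carry_out([
  {"travel":[-0.29,-0.74,0],"delta_rot":[0,0,0],"fingers":-1},
  {"travel":[-0.29,-0.74,0],"delta_rot":[0,0,0],"fingers":-1},
  {"travel":[-0.29,-0.74,0],"delta_rot":[0,0,0],"fingers":-1},
  {"travel":[0,0,0],"delta_rot":[0,0,0],"fingers":-1},
])

```text
clock: 7.65
tcp_pos: [0.4435, 0.2236, 0.2108]
orientation: [-0.0, 0.817, 0.577, -0.001]
wrist_force: [-0.2, 0.2, -0.5]
finger_gap: 0.0857
grip_force: 0.0
```

```bash
python3 - <<'E'
from h import *
d=snap('wrist','w3');print(d['tcp'],d['q'])
i=cv2.imread('pics/w3.png');cv2.imwrite('pics/w3b.png',cv2.convertScaleAbs(cv2.resize(i,(800,600),interpolation=cv2.INTER_CUBIC),alpha=1.3))
E
```

```text
[np.float64(0.4435194242390123), np.float64(0.22364278098080295), np.float64(0.21075651060549336)] [np.float64(-0.0001947213879519182), np.float64(0.817081297806317), np.float64(0.5765221433537998), np.float64(-0.0005771321050071672)]
```

View pics/w3b.png

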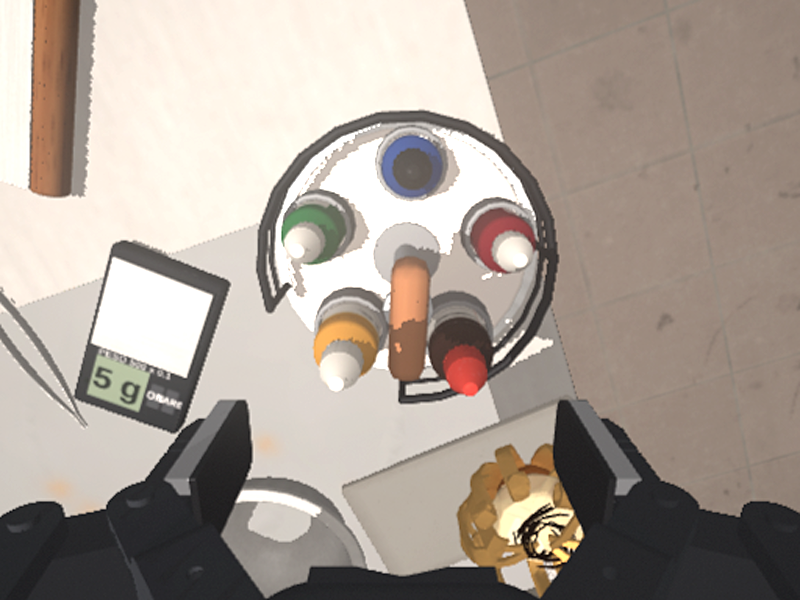

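```bash
python3 - <<'E'
from h import *
W=lambda x,y:('w3',x/1.5625,y/1.5625)
d=json.load(open('pics/w3.json'));t=np.array(d['tcp'])
for n,x,y,z in(('barout',410,260,.154),('barin',406,380,.150),('barmid',408,318,.154),('cap',413,166,.101),('railL',270,309,.061),('railR',402,400,.061),('green',300,247,.101),('car',518,256,.101),('br',468,388,.114),('ye',337,384,.114)):
    p=atz(*W(x,y),z);print(n,p)
print(tri(W(408,318),('top0',227.25,192.5)))
E
```

```text
barout [0.45654905 0.25249988 0.154     ]
barin [0.43722242 0.20228686 0.15      ]
barmid [0.44784033 0.23004918 0.154     ]
cap [0.46920916 0.28245481 0.101     ]
railL [0.36269369 0.23086446 0.061     ]
railR [0.41603437 0.14827985 0.061     ]
green [0.40429015 0.26458343 0.101     ]
car [0.50385196 0.22450557 0.101     ]
br [0.45965419 0.17063616 0.114     ]
ye [0.39774604 0.19492225 0.114     ]
[0.44538603 0.22578166 0.14014677]
```

Call:
carry_out([
  {"travel":[0.08,0.08,-0.87],"delta_rot":[0,0,-0.22],"fingers":-1},
  {"travel":[0,0,-0.87],"delta_rot":[0,0,0],"fingers":-1},
  {"travel":[0,0,-0.87],"delta_rot":[0,0,0],"fingers":-1},
  {"travel":[0,0,-0.82],"delta_rot":[0,0,0],"fingers":-1},
  {"travel":[0,0,0],"delta_rot":[0,0,0],"fingers":-1},
])

```text
clock: 8.32
tcp_pos: [0.4453, 0.2269, 0.1238]
orientation: [-0.001, 0.823, 0.568, -0.002]
wrist_force: [-0.6, -0.6, 0.3]
finger_gap: 0.0853
grip_force: 0.0
```

Call:
carry_out([
  {"travel":[0,0,0],"delta_rot":[0,0,0],"fingers":1},
  {"travel":[0,0,0],"delta_rot":[0,0,0],"fingers":1},
  {"travel":[0,0,0],"delta_rot":[0,0,0],"fingers":1},
  {"travel":[0,0,0],"delta_rot":[0,0,0],"fingers":1},
  {"travel":[0,0,0],"delta_rot":[0,0,0],"fingers":1},
], squeeze=40)

```text
clock: 8.95
tcp_pos: [0.4472, 0.2271, 0.1262]
orientation: [0.001, 0.823, 0.568, 0.001]
wrist_force: [-0.8, -1.0, 5.3]
finger_gap: 0.0201
grip_force: 39.0
```

```bash
python3 - <<'E'
from h import *
snap('wrist','w4');snap('scene','s4')
a=cv2.resize(cv2.imread('pics/w4.png')[60:384,96:416],(400,405),interpolation=cv2.INTER_CUBIC)
b=cv2.resize(cv2.imread('pics/s4.png')[125:226,200:300],(400,405),interpolation=cv2.INTER_CUBIC)
cv2.imwrite('pics/c4.png',cv2.convertScaleAbs(np.hstack([a,b]),alpha=1.3))
E
```

```text
(no output)
```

View pics/c4.png

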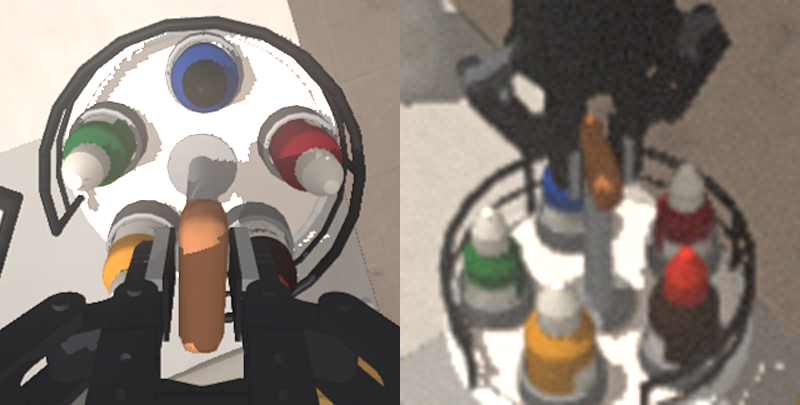

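Call:
carry_out([
  {"travel":[0,0,0],"delta_rot":[0,0,0.3],"fingers":1},
  {"travel":[0,0,0],"delta_rot":[0,0,0.6],"fingers":1},
  {"travel":[0,0,0],"delta_rot":[0,0,0.6],"fingers":1},
  {"travel":[0,0,0],"delta_rot":[0,0,0.6],"fingers":1},
  {"travel":[0,0,0],"delta_rot":[0,0,0.6],"fingers":1},
])

```text
clock: 9.68
tcp_pos: [0.4469, 0.2271, 0.1261]
orientation: [0.0, 0.738, 0.675, 0.001]
wrist_force: [-2.1, -1.3, 6.0]
finger_gap: 0.0203
grip_force: 39.3
```

Call:
carry_out([
  {"travel":[0,0,0],"delta_rot":[0,0,0.8],"fingers":1},
  {"travel":[0,0,0],"delta_rot":[0,0,0.8],"fingers":1},
  {"travel":[0,0,0],"delta_rot":[0,0,0.8],"fingers":1},
  {"travel":[0,0,0],"delta_rot":[0,0,0.8],"fingers":1},
  {"travel":[0,0,0],"delta_rot":[0,0,0.8],"fingers":1},
])

```text
clock: 10.3
tcp_pos: [0.4464, 0.2271, 0.1261]
orientation: [0.0, 0.589, 0.808, 0.0]
wrist_force: [-2.7, -1.0, 8.1]
finger_gap: 0.0201
grip_force: 39.4
```

Call:
carry_out([
  {"travel":[0,0,0],"delta_rot":[0,0,0.9],"fingers":1},
  {"travel":[0,0,0],"delta_rot":[0,0,0.9],"fingers":1},
  {"travel":[0,0,0],"delta_rot":[0,0,0.9],"fingers":1},
  {"travel":[0,0,0],"delta_rot":[0,0,0.9],"fingers":1},
  {"travel":[0,0,0],"delta_rot":[0,0,0.9],"fingers":1},
])

```text
clock: 10.92
tcp_pos: [0.4459, 0.2268, 0.1261]
orientation: [-0.0, 0.394, 0.919, -0.0]
wrist_force: [-3.5, -2.2, 8.3]
finger_gap: 0.0199
grip_force: 39.6
```

Call:
carry_out([
  {"travel":[0,0,0],"delta_rot":[0,0,0.9],"fingers":1},
  {"travel":[0,0,0],"delta_rot":[0,0,0.9],"fingers":1},
  {"travel":[0,0,0],"delta_rot":[0,0,0.9],"fingers":1},
  {"travel":[0,0,0],"delta_rot":[0,0,0.9],"fingers":1},
  {"travel":[0,0,0],"delta_rot":[0,0,0.9],"fingers":1},
])

```text
clock: 11.55
tcp_pos: [0.4456, 0.2264, 0.1261]
orientation: [-0.0, 0.179, 0.984, -0.001]
wrist_force: [-3.3, -3.5, 10.2]
finger_gap: 0.0197
grip_force: 39.7
```

Call:
carry_out([
  {"travel":[0,0,0],"delta_rot":[0,0,0.9],"fingers":1},
  {"travel":[0,0,0],"delta_rot":[0,0,0.9],"fingers":1},
  {"travel":[0,0,0],"delta_rot":[0,0,0.9],"fingers":1},
  {"travel":[0,0,0],"delta_rot":[0,0,0.9],"fingers":1},
  {"travel":[0,0,0],"delta_rot":[0,0,0.9],"fingers":1},
])

```text
clock: 12.18
tcp_pos: [0.4455, 0.2258, 0.1261]
orientation: [-0.001, -0.045, 0.999, -0.001]
wrist_force: [-4.4, -5.4, 10.2]
finger_gap: 0.0203
grip_force: 39.8
```

Call:
carry_out([
  {"travel":[0,0,0],"delta_rot":[0,0,0.9],"fingers":1},
  {"travel":[0,0,0],"delta_rot":[0,0,0.9],"fingers":1},
  {"travel":[0,0,0],"delta_rot":[0,0,0.9],"fingers":1},
  {"travel":[0,0,0],"delta_rot":[0,0,0.9],"fingers":1},
  {"travel":[0,0,0],"delta_rot":[0,0,0.9],"fingers":1},
])

```text
clock: 12.8
tcp_pos: [0.4457, 0.2253, 0.1261]
orientation: [-0.001, -0.266, 0.964, -0.002]
wrist_force: [-3.1, -8.0, 11.2]
finger_gap: 0.02
grip_force: 39.7
```

Call:
carry_out([
  {"travel":[0,0,0],"delta_rot":[0,0,0.35],"fingers":1},
  {"travel":[0,0,0],"delta_rot":[0,0,0],"fingers":1},
  {"travel":[0,0,0],"delta_rot":[0,0,0],"fingers":1},
  {"travel":[0,0,0],"delta_rot":[0,0,0],"fingers":1},
])

```text
clock: 13.3
tcp_pos: [0.4457, 0.2252, 0.1261]
orientation: [-0.001, -0.282, 0.959, -0.002]
wrist_force: [-3.6, -6.8, 10.7]
finger_gap: 0.0198
grip_force: 39.7
```

```bash
python3 - <<'E'
from h import *
snap('wrist','w5');snap('scene','s5');snap('top','t5')
a=cv2.resize(cv2.imread('pics/w5.png')[0:324,96:416],(400,405),interpolation=cv2.INTER_CUBIC)
b=cv2.resize(cv2.imread('pics/s5.png')[145:246,200:300],(400,405),interpolation=cv2.INTER_CUBIC)
cv2.imwrite('pics/c5.png',cv2.convertScaleAbs(np.hstack([a,b]),alpha=1.3))
E
```

```text
(no output)
```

View pics/c5.png

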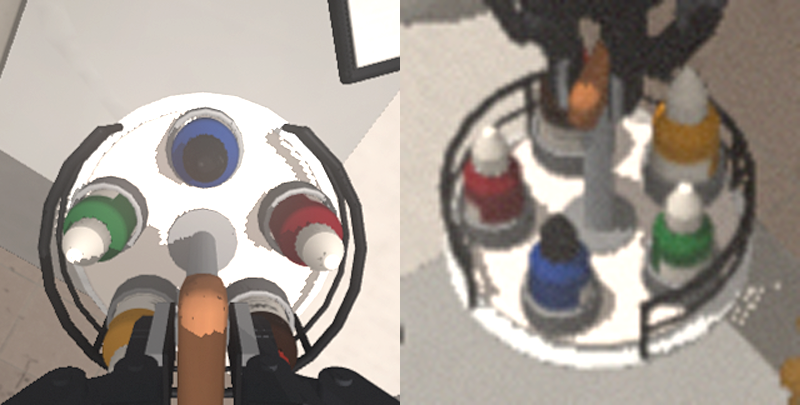

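```bash
python3 -c "
from workcell import env
s=env.get_state();print(s['clock'],s['grip_force'],abs(s['qvel']).max())
print(env.hand_in())"
```

```text
13.45 39.74422216415405 0.0034080830047009112
the job is handed in; nothing more can be done
None
```

I pressed the blue bottle down until it stopped firmly on the tray, then turned the carousel about 143° until the last pictures showed the bottle centred in the rail's front opening. The arm is holding the T-grip still with about 40 N. The job is handed in, but no verdict was returned.

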